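# Balance and close a swing-out centrifuge rotor

### The job

Get the centrifuge rotor ready to spin: the tube with the red disc is already in it, so put its counterweight, the tube with the red bar, in the bucket straight across from it, and the yellow-disc tube and the yellow-bar tube in the other two buckets, facing each other. Then set the lid squarely on the rotor so that it covers all four tubes and sits fully down. Keep everything upright, lower things in rather than dropping them, and leave the beaker, the tip box and the blue-capped bottle where they are.

Things in the scene. Friction and masses are not known exactly. Their poses are not given: they have to be found in the camera images.
- tube_red_disc: Screw-cap tube 82 mm tall: clear round body 32 mm wide, above z 66 mm a flat-topped light-blue cap 37 mm wide. Flat foot; origin at the centre of its underside, z up. Under 0.12 kg. On the cap top: a round red disc sticker, 27 mm wide (the red sample). It already stands in one of the rotor's buckets.
- tube_red_bar: Screw-cap tube 82 mm tall: clear round body 32 mm wide, above z 66 mm a flat-topped light-blue cap 37 mm wide. Flat foot; origin at the centre of its underside, z up. Under 0.12 kg. On the cap top: a red bar sticker, 33 x 9 mm (the red counterweight). Starts standing on the worktop.
- tube_yellow_disc: Screw-cap tube 82 mm tall: clear round body 32 mm wide, above z 66 mm a flat-topped light-blue cap 37 mm wide. Flat foot; origin at the centre of its underside, z up. Under 0.12 kg. On the cap top: a round yellow disc sticker, 27 mm wide (the yellow sample). Starts standing on the worktop.
- tube_yellow_bar: Screw-cap tube 82 mm tall: clear round body 32 mm wide, above z 66 mm a flat-topped light-blue cap 37 mm wide. Flat foot; origin at the centre of its underside, z up. Under 0.12 kg. On the cap top: a yellow bar sticker, 33 x 9 mm (the yellow counterweight). Starts standing on the worktop.
- rotor: Fixed aluminium rotor on a black stand, 186 mm wide; origin: axis at worktop height, z up. Four grey round open buckets, axes 52 mm out along its +x, +y, -x, -y. Bucket floor at z 20 mm, mouth at 62; bore 43 mm wide, 55 at the mouth; a seated tube tops out at z 102. Dark hub and cross between them up to z 60. The lid rim seats on the outer flange at z 36 round a centring cone.
- lid: Rotor lid: clear round upside-down cup, 186 mm wide at its aluminium rim, 73 mm deep and at least 170 mm wide inside; flat top at z 77 mm, in its middle an upright round black knob 26 mm wide from z 77 to z 111. About 0.25 kg. Origin at the centre of the rim's underside, z up. Starts standing on its rim on the worktop.
- beaker: Bystander: empty clear plastic beaker, 61 mm wide, 69 mm tall. Origin at the centre of its underside. It and the three tubes stand in front of a solid instrument stand and its instruments, which fill all of the space beyond x = 0.56 m, from y = 0.01 m to the right, up to 0.45 m high: keep the hand clear of it.
- tip_box: Bystander: clear pipette-tip box with a green foot, 75 x 85 x 50 mm. Origin at the centre of its underside.
- reagent_bottle: Bystander: clear reagent bottle with a dark blue cap, 50 mm wide, 98 mm tall. Origin at the centre of its underside.
Not all that is in view belongs to the job. What is shaped like the tube_yellow_bar but orange or turquoise is not meant.

How it is judged:
By the outcome, as a careful person would: the job done as asked, in the order asked, and still so for the second after the job is handed in, with the robot touching nothing.
It also fails if it takes over 125 s, if anything falls off the work surface, if the arm or the gripper's body presses on something with over 40 N, if the wrist force passes 120 N, or if a joint passes its speed limit or range.

### The arm

A 6-joint arm with a two-finger parallel gripper is mounted at the origin on a cart in front of the work surface, level with it; the furniture and walls round the work are solid. World frame = base frame: x ahead of the robot, y to its left, z up, the work surface at z = 0. Lengths are in m, angles in rad, forces in N, time in s.
With the tool pointing down it reaches from about 0.375 to 0.9 m from the base axis. Payload 3.1 kg.
Tool frame: the origin (TCP) lies at the very end of the fingers, on their centre line; the grasp point (between the pads) lies 19 mm behind it; z points along the fingers, y is the line along which they close (so a half turn about z gives the same grasp; the last joint's range is limited). The gripper opens to 87 mm and grips with 3 to 60 N. Pads are 19 mm wide; open, the fingers measure 117 mm over their backs; the gripper's body (75 mm by 190 mm) begins 51 mm behind the grasp point.
Start: joints at [1.163, 0.527, 1.433, -0, 1.181, -0.178], TCP at [0.142, 0.609, 0.223] pointing down, gripper open.
Joint ranges: [-3.08, 3.08], [-0.75, 2.2], [0.22, 2.44], [-1.43, 4.57], [0, 2.65], [-2.85, 2.85]. Speed limits (rad/s): [2.79, 2.79, 3.14, 3.14, 3.14, 3.14].

### API

Orientations are given as a unit quaternion [x, y, z, w].
In Python, from rig import status, viewer, robot gives the robot as it stands.
- The arm moves only by the tool arm_command, never from a script. Its arguments are lists of equal length, an entry for each row: "delta_rot": the turn, a rotation vector about the tool's x, y, z in degrees, a list of three; "delta_pos": the shift along the tool's x, y, z in m, a list of three; "gripper": the closure, from -1 (fully open) to 1 (shut). In form: {"delta_rot": [[rx, ry, rz], ...], "delta_pos": [[dx, dy, dz], ...], "gripper": [gripper, ...]}. A call has 1 to 12 rows; each row is the pose to reach, as a shift and turn from the pose commanded when the call began, along the tool's axes at that moment; what a row does not reach only later rows make up. A row lasts 1/12 s, in which the tool goes at most 41.7 mm and 7.16 degrees, less where a joint would pass 70% of its speed; a pose out of reach is approached as far as the arm can. A call with a gripper value outside its range is refused whole. The fingers move at their own pace and stop on an object; "grip_force" is the grip in N (left out, the last holds). Time passes only in rows, so rows that repeat a pose let the fingers close. It gives the time, the measured TCP pose, the force, the opening and the grip force at its end, in the units of the state.
- status.get_obs(): the state, without advancing time (a new reading comes with each control period).
- viewer.camera(name): name is "scene" or "top" or "wrist"; returns a dict with "pixels" (480x640x3 uint8, blue, green, red), "fx", "fy", "cx", "cy" (pixels), "pose" (4x4, takes a point from camera to world coordinates); the wrist camera has in their place "mount" (4x4, takes a point from camera to tool coordinates, whose origin is the TCP and whose axes are the flange's). Camera axes: x right, y down, z forward; pixel columns grow to the right and rows downward; lengths in m; the calibration is good to about 2 mm. A picture is of the moment at which its call begins: read the wrist's pose just before it. There is no depth.
- robot.hand_in(): hands the job in; it is judged then, once.
The state is a dict: "time": time; "q": joint angles; "joint_velocities": joint speeds; "joint_torque": joint torques, N m; "position": TCP position; "tool_rot": TCP orientation; "ft_force": force on the tool from outside, world axes, zero at the start; "moment": the same for the moment, N m; "grip_width": finger opening in m; "grip_force": force on a finger pad.
Only numpy, scipy, OpenCV 4.12 (cv2) and the standard library are available. Lean on these libraries where they do the work, as an engineer would, in place of code of your own. Each camera call takes 0.05 s, during which the arm holds its last target. There are 200 camera calls.

## Working session

There is one attempt and no reset: what is moved stays moved. The work goes in short steps, Python scripts to look and compute and a tool call to move; the robot and the scene stay as the last step left them, time stands still between calls to the robot, and variables do not carry over. Pictures are saved under pics/ and viewed, at most 14 in all, crops included, and the job is handed in when it is done.

Besides the shell and the picture viewer there is one more tool, called after "Emit:" by a JSON object that holds its "method" and its "body". arm_command: Moves the arm, as the interface text tells. Its arguments: {"type":"object","properties":{"delta_rot":{"type":"array","items":{"type":"array","items":{"type":"number"}}},"delta_pos":{"type":"array","items":{"type":"array","items":{"type":"number"}}},"gripper":{"type":"array","items":{"type":"number"}},"grip_force":{"type":"number"}},"required":["delta_rot","delta_pos","gripper"]}

```bash
ls; mkdir -p pics; python3 - <<'E'
from rig import status, viewer, robot
import cv2, numpy as np
print(status.get_obs())
for n in ["scene","top"]:
    c=viewer.camera(n); cv2.imwrite(f"pics/{n}0.png",c["pixels"]); print(n,c["fx"],c["fy"],c["cx"],c["cy"]); print(np.round(c["pose"],4).tolist())
    np.save(f"pics/{n}_pose.npy",c["pose"])
E
```

```text
pics
{'time': 0.0, 'q': array([ 1.16349810e+00,  5.28419820e-01,  1.43391578e+00, -2.91619598e-05,
        1.18144460e+00, -1.78479899e-01]), 'joint_velocities': array([-8.81022416e-04,  4.70502516e-04,  6.43137327e-04,  8.04721475e-04,
        1.07453842e-03, -1.38487430e-05]), 'joint_torque': array([-2.06349447e-03, -4.40049219e+01, -1.76588041e+01,  6.32407400e-02,
        5.80551988e-02, -1.58690245e-04]), 'position': array([0.14143014, 0.60801279, 0.22159586]), 'tool_rot': array([ 1.14154156e-01,  9.93462446e-01, -1.05108835e-03, -3.02884777e-04]), 'ft_force': array([ 0.00072872, -0.34271111,  0.25493466]), 'moment': array([ 0.01259776, -0.03373215, -0.00575469]), 'grip_force': 0.0, 'grip_width': 0.08710857469473474}
scene 529.6381645278227 529.6381645278227 322.81980492969006 247.88070618426298
[[0.8324, -0.3902, 0.3936, 0.006], [-0.5542, -0.5868, 0.5903, -0.86], [0.0006, -0.7095, -0.7047, 1.0355], [0.0, 0.0, 0.0, 1.0]]
top 593.0106442628497 593.0106442628497 323.44965189979774 240.6474292402601
[[-0.0276, -0.9909, 0.1321, 0.382], [-0.9996, 0.0284, 0.004, -0.0313], [-0.0077, -0.1319, -0.9912, 1.5112], [0.0, 0.0, 0.0, 1.0]]
```

View pics/top0.png

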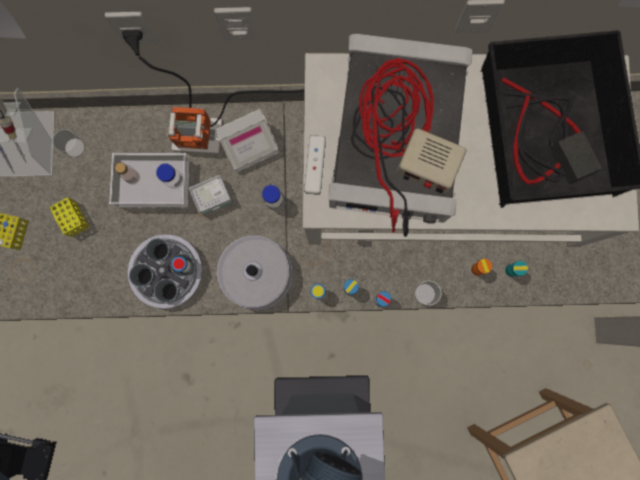

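View pics/scene0.png

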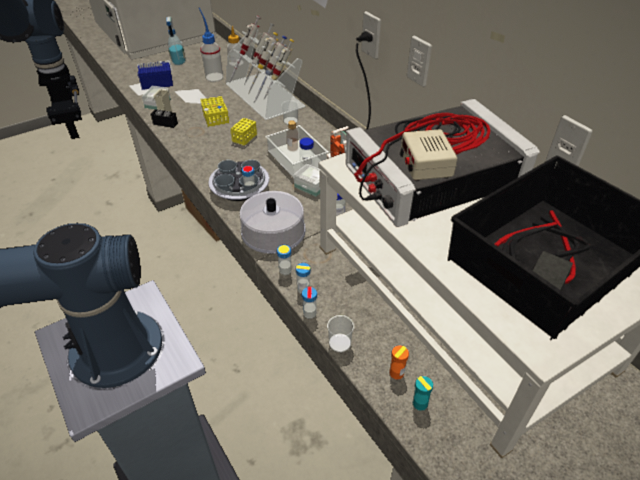

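The top view shows the rotor at (165,271) with the red disc at (179,265), and the lid at (253,272) with its knob at (252,270). The tubes are yellow disc (318,291), yellow bar (351,287) and red bar (384,299), and the beaker is at (428,293). The yellow-bar candidates are (351,287) with a light-blue cap, (483,267) orange and (517,268) turquoise. The light-blue one fits, and I'll check it in a crop.

```bash
cat > h.py <<'E'
import numpy as np, cv2
from rig import status, viewer, robot
def cam(n):
    """picture; the wrist camera's pose is put into world axes"""
    if n=="wrist":
        o=status.get_obs(); c=viewer.camera(n)
        T=np.eye(4); from scipy.spatial.transform import Rotation as R
        T[:3,:3]=R.from_quat(o["tool_rot"]).as_matrix(); T[:3,3]=o["position"]; c["pose"]=T@c["mount"]
    else: c=viewer.camera(n)
    return c
def w(c,u,v,z):
    P=np.array(c["pose"]); d=P[:3,:3]@[(u-c["cx"])/c["fx"],(v-c["cy"])/c["fy"],1]
    return P[:3,3]+d*(z-P[2,3])/d[2]
def px(c,p):
    P=np.array(c["pose"]); q=P[:3,:3].T@(np.array(p)-P[:3,3]); return np.array([c["fx"]*q[0]/q[2]+c["cx"],c["fy"]*q[1]/q[2]+c["cy"]])
def blobs(c,lo,hi,amin=20,box=None):
    m=cv2.inRange(cv2.cvtColor(c["pixels"],cv2.COLOR_BGR2HSV),lo,hi)
    if box: k=np.zeros_like(m); x0,y0,x1,y1=box; k[y0:y1,x0:x1]=1; m=m*k
    n,l,s,ce=cv2.connectedComponentsWithStats(m)
    return [(ce[i].round(1),int(s[i,4]),s[i,:4].tolist()) for i in range(1,n) if s[i,4]>=amin]
E
python3 - <<'E'
from h import *
c=cam("top"); im=c["pixels"]
B=(120,225,545,320)
print("cap blue"); 
for b in blobs(c,(95,90,80),(125,255,255),20,(290,270,410,315)): print(b, w(c,*b[0],.082).round(4))
print("yellow")
for b in blobs(c,(22,120,120),(35,255,255),5,(290,260,410,315)): print(b, w(c,*b[0],.082).round(4))
print("red")
for b in blobs(c,(0,150,120),(6,255,255),5,(120,225,410,315))+blobs(c,(174,150,120),(180,255,255),5,(120,225,410,315)): print(b, w(c,*b[0],.082).round(4), w(c,*b[0],.102).round(4))
print("dark")
for b in blobs(c,(0,0,0),(180,255,45),20,(120,225,300,315)): print(b, w(c,*b[0],.111).round(4))
print("scale px/m", np.linalg.norm(px(c,[.45,.1,.08])-px(c,[.45,.2,.08]))*10)
s=cam("scene")
a=cv2.resize(im[235:315,120:285],None,fx=4.7,fy=4.7,interpolation=cv2.INTER_CUBIC)
b=cv2.resize(im[240:315,295:535],None,fx=3.23,fy=3.23,interpolation=cv2.INTER_CUBIC)[:220]
cv2.imwrite("pics/crop1.png",np.vstack([a[:,:775],b[:,:775]]))
E
```

```text
cap blue
(array([347.1, 283.9]), 46, [344, 280, 9, 10]) [ 0.4658 -0.0795  0.082 ]
(array([354.1, 290.1]), 52, [349, 284, 10, 11]) [ 0.4505 -0.0958  0.082 ]
(array([385.5, 294.6]), 42, [380, 292, 11, 8]) [ 0.4376 -0.1708  0.082 ]
(array([380.6, 302.5]), 54, [376, 298, 11, 9]) [ 0.419  -0.1583  0.082 ]
yellow
(array([350.7, 286.7]), 38, [346, 281, 10, 12]) [ 0.4588 -0.0879  0.082 ]
(array([317.1, 290.5]), 80, [313, 286, 10, 10]) [ 0.452  -0.0069  0.082 ]
red
(array([178.6, 263.6]), 51, [175, 260, 8, 8]) [0.5264 0.327  0.082 ] [0.5244 0.322  0.102 ]
(array([178.6, 263.3]), 33, [174, 259, 10, 10]) [0.5271 0.327  0.082 ] [0.5251 0.322  0.102 ]
(array([383.5, 298.5]), 36, [378, 295, 12, 8]) [ 0.4284 -0.1656  0.082 ] [ 0.4277 -0.1637  0.102 ]
dark
(array([159.8, 250.7]), 162, [153, 243, 14, 16]) [0.5556 0.3647 0.111 ]
(array([251.6, 270.2]), 70, [247, 266, 10, 9]) [0.5029 0.1465 0.111 ]
(array([143.8, 275.4]), 168, [137, 268, 14, 16]) [0.4977 0.4021 0.111 ]
(array([168.4, 290.8]), 179, [162, 283, 14, 16]) [0.4597 0.3435 0.111 ]
scale px/m 414.95074343542734
```

View pics/crop1.png

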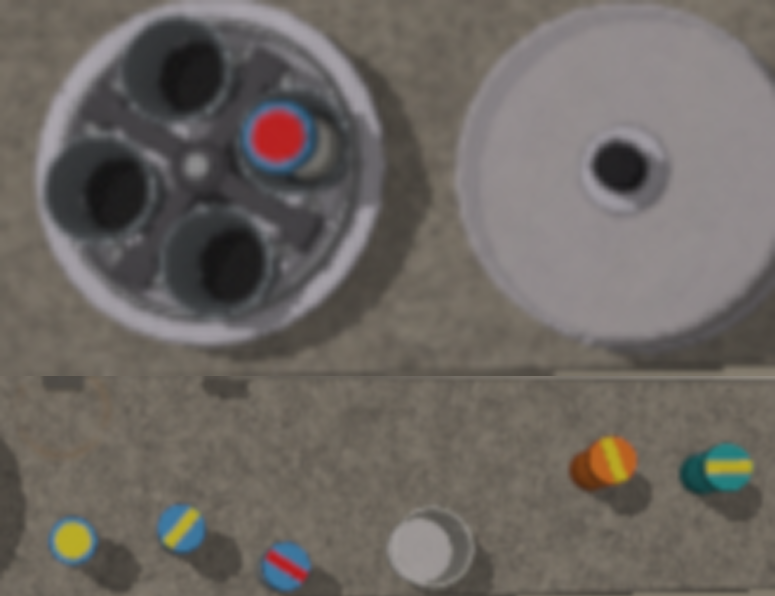

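The crop confirms the light-blue yellow-bar tube at crop (182,527). The orange (613,460) and turquoise (728,467) ones are decoys. Next I'll work out the moves and look at the rotor from above with the wrist camera.

```bash
cat >> h.py <<'E'
from scipy.spatial.transform import Rotation as R
def go(x,y,z,yaw=0,o=None):
    """move to take from the present pose; yaw (deg, world z) = direction of tool y from world +y, modulo a half turn"""
    o=o or status.get_obs(); Rt=R.from_quat(o["tool_rot"])
    a=np.radians(yaw); ty=np.array([-np.sin(a),np.cos(a),0])
    if ty@Rt.as_matrix()[:,1]<0: ty=-ty
    G=np.column_stack([np.cross(ty,[0,0,-1]),ty,[0,0,-1]])
    print("dpos",Rt.inv().apply(np.array([x,y,z])-o["position"]).round(4).tolist(),"drot",np.degrees((Rt.inv()*R.from_matrix(G)).as_rotvec()).round(2).tolist())
E
python3 - <<'E'
from h import *
c=cam("top")
for u,v,z in [(161.9,270.1,.06),(165,271,.036)]: print(w(c,u,v,z).round(4))
m=cam("wrist"); print(np.round(m["mount"],4).tolist(), m["fx"],m["cx"],m["cy"])
go(0.5,0.36,0.36,0)
E
```

```text
[0.5137 0.3735 0.06  ]
[0.5135 0.3724 0.036 ]
[[-0.0005, -0.9627, -0.2706, 0.0737], [1.0, -0.0007, 0.0005, -0.0008], [-0.0007, -0.2706, 0.9627, -0.1614], [0.0, 0.0, 0.0, 1.0]] 386.8239691205212 315.7699730506428 246.74549848057157
dpos [-0.4054, -0.1608, -0.1377] drot [-0.04, -0.01, -13.11]
```

Emit:
{"method": "arm_command", "body": {"delta_rot": [[0,0,-13.1],[0,0,-13.1],[0,0,-13.1],[0,0,-13.1],[0,0,-13.1],[0,0,-13.1],[0,0,-13.1],[0,0,-13.1],[0,0,-13.1],[0,0,-13.1],[0,0,-13.1],[0,0,-13.1]], "delta_pos": [[-0.035,-0.02,-0.01],[-0.075,-0.035,-0.02],[-0.11,-0.05,-0.03],[-0.15,-0.07,-0.04],[-0.19,-0.09,-0.05],[-0.22,-0.11,-0.06],[-0.26,-0.13,-0.07],[-0.3,-0.15,-0.08],[-0.33,-0.165,-0.09],[-0.36,-0.18,-0.09],[-0.373,-0.19,-0.09],[-0.373,-0.19,-0.09]], "gripper": [-1,-1,-1,-1,-1,-1,-1,-1,-1,-1,-1,-1]}}

```text
time: 1.3
position: [0.4652, 0.3361, 0.3128]
tool_rot: [0.003, 1.0, -0.0, 0.001]
ft_force: [0.0, 0.3, -0.7]
grip_width: 0.0871
grip_force: 0.0
```

```bash
python3 - <<'E'
from h import *
import pickle
m=cam("wrist"); cv2.imwrite("pics/w1.png",m["pixels"]); pickle.dump(m,open("pics/w1.pkl","wb"))
o=status.get_obs(); print(o["position"],o["tool_rot"],o["time"],o["ft_force"],o["q"])
for p in [(.5137,.3735,.06),(.525,.322,.102),(.503,.1465,.111)]: print(px(m,p).round(1))
go(0.44,-0.09,0.25,0)
E
```

```text
[0.46319028 0.33757101 0.31244397] [ 2.02723639e-03  9.99997936e-01  6.19347650e-05 -1.20053776e-04] 1.35 [-0.23381305  0.57239623  0.00640524] [ 4.34776852e-01  3.65056798e-01  1.45029938e+00  2.20364043e-04
  1.32640164e+00 -1.13201834e+00]
[350.3 251.1]
[303.1 273.7]
[124.  256.7]
dpos [0.0214, -0.4277, 0.0624] drot [0.01, -0.01, -0.23]
```

View pics/w1.png

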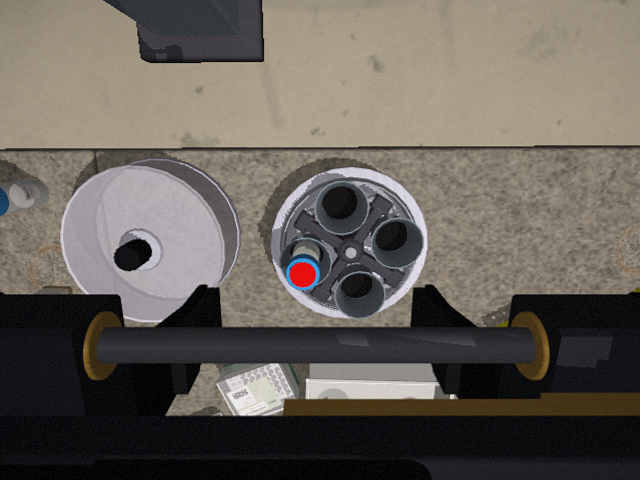

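The wrist view agrees with the top view within about 2 mm: hub at (351,253), red disc at (302,274) and mouths at (341,207), (398,242) and (359,294). Moving on over the tubes.

Emit:
{"method": "arm_command", "body": {"delta_rot": [[0,0,0],[0,0,0],[0,0,0],[0,0,0],[0,0,0],[0,0,0],[0,0,0],[0,0,0],[0,0,0],[0,0,0],[0,0,0],[0,0,0]], "delta_pos": [[0,-0.03,0],[0.01,-0.07,0.01],[0.01,-0.11,0.01],[0.02,-0.15,0.02],[0.02,-0.19,0.03],[0.02,-0.23,0.03],[0.02,-0.27,0.04],[0.02,-0.31,0.05],[0.02,-0.35,0.06],[0.02,-0.39,0.06],[0.02,-0.42,0.06],[0.02,-0.43,0.06]], "gripper": [-0.2,-0.2,-0.2,-0.2,-0.2,-0.2,-0.2,-0.2,-0.2,-0.2,-0.2,-0.2]}}

```text
time: 2.35
position: [0.4423, -0.0935, 0.2525]
tool_rot: [0.001, 1.0, -0.001, 0.0]
ft_force: [0.5, -0.1, -0.0]
grip_width: 0.0521
grip_force: 0.0
```

```bash
python3 - <<'E'
from h import *
import pickle
m=pickle.load(open("pics/w1.pkl","rb"))
for u,v,z in [(351,253,.06),(341,207,.062),(398,242,.062),(359,294,.062),(302,274,.102)]: print("rotor",w(m,u,v,z).round(4))
m=cam("wrist"); cv2.imwrite("pics/w2.png",m["pixels"]); pickle.dump(m,open("pics/w2.pkl","wb"))
o=status.get_obs(); print(o["position"],o["tool_rot"],o["time"],o["grip_width"],o["q"])
for p in [(.452,-.007,.082),(.4585,-.088,.082),(.4284,-.1656,.082)]: print(px(m,p).round(1))
for n,lo,hi in [("y",(22,120,100),(35,255,255)),("r",(0,150,100),(6,255,255)),("b",(95,90,60),(125,255,255))]:
    for b in blobs(m,lo,hi,60): print(n,b,w(m,*b[0],.082).round(4))
E
```

```text
rotor [0.5159 0.3743 0.06  ]
rotor [0.4636 0.3624 0.062 ]
rotor [0.503  0.4257 0.062 ]
rotor [0.5645 0.3842 0.062 ]
rotor [0.5253 0.3208 0.102 ]
[ 0.44239886 -0.09338067  0.25260163] [ 1.40320548e-03  9.99998761e-01 -5.80028712e-04  4.15437818e-04] 2.4 0.05205955405824558 [-4.55582840e-01  2.51985575e-01  1.81069276e+00 -7.69625380e-04
  1.07765885e+00 -2.02320885e+00]
[414.6 235.7]
[323. 243.]
[233.7 209.8]
y (array([412.2, 236.3]), 707, [397, 222, 31, 30]) [ 0.4526 -0.0091  0.082 ]
y (array([321. , 245.8]), 362, [306, 230, 31, 33]) [ 0.4611 -0.0897  0.082 ]
r (array([231.7, 211.3]), 300, [214, 198, 37, 28]) [ 0.4297 -0.1674  0.082 ]
b (array([240.4, 201.7]), 604, [219, 189, 37, 38]) [ 0.4213 -0.1594  0.082 ]
b (array([226.5, 220.8]), 377, [213, 206, 33, 26]) [ 0.4381 -0.1725  0.082 ]
b (array([408.6, 232.1]), 616, [389, 214, 44, 42]) [ 0.4487 -0.0125  0.082 ]
b (array([321.1, 242. ]), 901, [302, 223, 40, 41]) [ 0.4576 -0.0897  0.082 ]
```

View pics/w2.png

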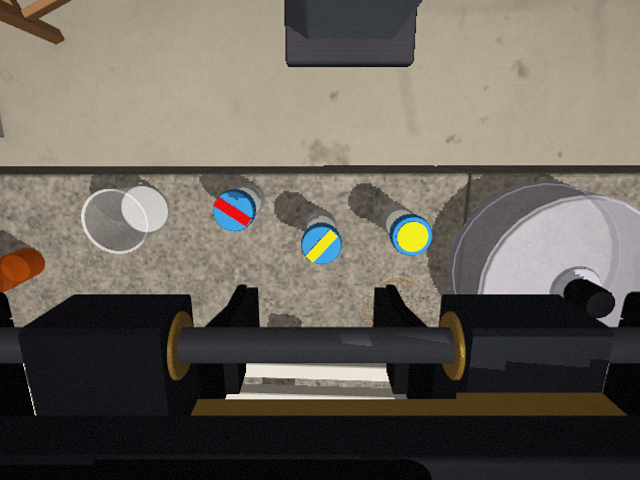

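The tubes in the wrist view are yellow disc (412,236), yellow bar (321,244) and red bar (233,211), with cap centres agreeing with the top view within about 2 mm. Now I'll go down on the red-bar tube, with the pads at cap height and a yaw of 12° to match the rotor's cross.

Emit:
{"method": "arm_command", "body": {"delta_rot": [[0,0,-6],[0,0,-12.2],[0,0,-12.2],[0,0,-12.2],[0,0,-12.2],[0,0,-12.2],[0,0,-12.2],[0,0,-12.2],[0,0,-12.2],[0,0,-12.2],[0,0,-12.2],[0,0,-12.2]], "delta_pos": [[0.005,-0.03,0.02],[0.01,-0.06,0.05],[0.013,-0.073,0.08],[0.013,-0.073,0.11],[0.013,-0.073,0.12],[0.013,-0.073,0.13],[0.013,-0.073,0.15],[0.013,-0.073,0.17],[0.013,-0.073,0.185],[0.013,-0.073,0.195],[0.013,-0.073,0.198],[0.013,-0.073,0.198]], "gripper": [-0.2,-0.2,-0.2,-0.2,-0.2,-0.2,-0.2,-0.2,-0.2,-0.2,-0.2,-0.2]}}

```text
time: 3.4
position: [0.4287, -0.1618, 0.0541]
tool_rot: [-0.107, 0.994, 0.001, -0.001]
ft_force: [-0.6, 0.2, 0.8]
grip_width: 0.0522
grip_force: 0.0
```

Emit:
{"method": "arm_command", "body": {"delta_rot": [[0,0,0],[0,0,0],[0,0,0],[0,0,0],[0,0,0],[0,0,0]], "delta_pos": [[0,0,0],[0,0,0],[0,0,0],[0,0,0],[0,0,0],[0,0,0]], "gripper": [0.2,0.2,0.2,0.2,0.2,0.2], "grip_force": 12}}

```text
time: 3.9
position: [0.4291, -0.1642, 0.0551]
tool_rot: [-0.106, 0.994, -0.0, 0.001]
ft_force: [0.6, 0.5, 4.9]
grip_width: 0.0368
grip_force: 12.0
```

Emit:
{"method": "arm_command", "body": {"delta_rot": [[0,0,0],[0,0,0],[0,0,0],[0,0,0],[0,0,0],[0,0,0],[0,0,0],[0,0,0],[0,0,0],[0,0,0],[0,0,0],[0,0,0]], "delta_pos": [[0,0,-0.015],[0,0,-0.04],[0,0,-0.075],[0,0,-0.115],[0,0,-0.145],[-0.006,0.017,-0.16],[-0.016,0.045,-0.16],[-0.025,0.073,-0.16],[-0.037,0.106,-0.16],[-0.049,0.14,-0.16],[-0.061,0.173,-0.16],[-0.072,0.207,-0.16]], "gripper": [0.3,0.3,0.3,0.3,0.3,0.3,0.3,0.3,0.3,0.3,0.3,0.3]}}

```text
time: 4.9
position: [0.4553, 0.055, 0.2146]
tool_rot: [-0.106, 0.994, -0.0, 0.0]
ft_force: [0.4, -0.4, -0.2]
grip_width: 0.0366
grip_force: 12.0
```

Emit:
{"method": "arm_command", "body": {"delta_rot": [[0,0,0],[0,0,0],[0,0,0],[0,0,0],[0,0,0],[0,0,0],[0,0,0],[0,0,0],[0,0,0],[0,0,0],[0,0,0],[0,0,0]], "delta_pos": [[-0.012,0.034,0],[-0.024,0.068,0],[-0.036,0.102,0],[-0.048,0.136,0],[-0.06,0.17,0],[-0.072,0.204,0],[-0.084,0.238,0],[-0.096,0.272,0],[-0.106,0.302,0],[-0.115,0.327,0],[-0.121,0.345,0],[-0.124,0.352,0]], "gripper": [0.3,0.3,0.3,0.3,0.3,0.3,0.3,0.3,0.3,0.3,0.3,0.3]}}

```text
time: 5.9
position: [0.5019, 0.4264, 0.2139]
tool_rot: [-0.107, 0.994, 0.0, -0.0]
ft_force: [0.4, -0.3, -0.9]
grip_width: 0.0367
grip_force: 12.0
```

```bash
python3 - <<'E'
from h import *
m=cam("wrist"); cv2.imwrite("pics/w3.png",m["pixels"])
o=status.get_obs(); print(o["position"],o["tool_rot"],o["time"],o["grip_width"],o["ft_force"])
print(px(m,(.514,.3733,.06)))
go(.503,.4241,.074,12.2)
E
```

```text
[0.50221511 0.42628279 0.2138961 ] [-1.07254571e-01  9.94231473e-01  4.71672251e-04  1.14370649e-04] 5.95 0.03628541348308593 [ 0.37419491  0.54227679 -0.12310539]
[251.46429766 230.44297328]
dpos [-0.0003, -0.0024, 0.1399] drot [0.05, 0.02, 0.11]
```

View pics/w3.png

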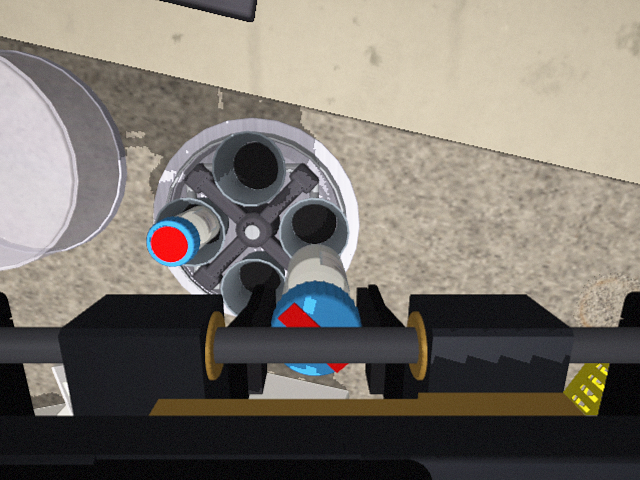

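The red-bar tube hangs upright in the fingers, the hub is at (252,232) where it should be, and the opposite bucket's mouth is at (314,227). Lowering it in.

Emit:
{"method": "arm_command", "body": {"delta_rot": [[0,0,0],[0,0,0],[0,0,0],[0,0,0],[0,0,0],[0,0,0],[0,0,0],[0,0,0],[0,0,0],[0,0,0],[0,0,0],[0,0,0]], "delta_pos": [[0,-0.002,0.01],[0,-0.002,0.03],[0,-0.002,0.05],[0,-0.002,0.07],[0,-0.002,0.085],[0,-0.002,0.1],[0,-0.002,0.112],[0,-0.002,0.122],[0,-0.002,0.13],[0,-0.002,0.135],[0,-0.002,0.138],[0,-0.002,0.1385]], "gripper": [0.3,0.3,0.3,0.3,0.3,0.3,0.3,0.3,0.3,0.3,0.3,0.3]}}

```text
time: 6.95
position: [0.5027, 0.4216, 0.0757]
tool_rot: [-0.106, 0.994, -0.0, -0.0]
ft_force: [0.2, 0.0, -1.4]
grip_width: 0.0367
grip_force: 12.0
```

Emit:
{"method": "arm_command", "body": {"delta_rot": [[0,0,0],[0,0,0],[0,0,0],[0,0,0]], "delta_pos": [[0,0,0.0005],[0,0,0.001],[0,0,0.0015],[0,0,0.0015]], "gripper": [0.3,0.3,0.3,0.3]}}

```text
time: 7.28
position: [0.5032, 0.4222, 0.0753]
tool_rot: [-0.106, 0.994, 0.0, 0.001]
ft_force: [-1.0, 0.0, 1.9]
grip_width: 0.0366
grip_force: 12.0
```

Emit:
{"method": "arm_command", "body": {"delta_rot": [[0,0,0],[0,0,0],[0,0,0],[0,0,0],[0,0,0],[0,0,0],[0,0,0],[0,0,0],[0,0,0],[0,0,0],[0,0,0],[0,0,0]], "delta_pos": [[0,0,0],[0,0,0],[0,0,0],[0,0,0],[0,0,-0.01],[0,0,-0.04],[0,0,-0.08],[0.006,-0.02,-0.1],[0.016,-0.052,-0.11],[0.027,-0.088,-0.11],[0.038,-0.124,-0.11],[0.049,-0.16,-0.11]], "gripper": [-0.2,-0.2,-0.2,-0.2,-0.2,-0.2,-0.2,-0.2,-0.2,-0.2,-0.2,-0.2]}}

```text
time: 8.28
position: [0.4885, 0.2539, 0.1859]
tool_rot: [-0.107, 0.994, 0.0, 0.001]
ft_force: [0.6, -0.3, -0.3]
grip_width: 0.0525
grip_force: 0.0
```

Emit:
{"method": "arm_command", "body": {"delta_rot": [[0,0,0],[0,0,0],[0,0,0],[0,0,0],[0,0,0],[0,0,0],[0,0,0],[0,0,0],[0,0,0],[0,0,0],[0,0,0]], "delta_pos": [[0.011,-0.036,0],[0.022,-0.072,0],[0.033,-0.108,0],[0.044,-0.144,0],[0.055,-0.18,0],[0.066,-0.216,0],[0.077,-0.252,0],[0.087,-0.285,0],[0.096,-0.315,0],[0.101,-0.33,0],[0.101,-0.33,0]], "gripper": [-0.2,-0.2,-0.2,-0.2,-0.2,-0.2,-0.2,-0.2,-0.2,-0.2,-0.2]}}

```text
time: 9.2
position: [0.4604, -0.0923, 0.1855]
tool_rot: [-0.104, 0.995, -0.001, 0.001]
ft_force: [-0.0, -0.3, -0.9]
grip_width: 0.0523
grip_force: 0.0
```

```bash
python3 - <<'E'
from h import *
m=cam("wrist"); c=cam("top")
o=status.get_obs(); print(o["position"],o["tool_rot"],o["time"],o["grip_width"],o["ft_force"])
for b in blobs(m,(22,120,100),(35,255,255),60): print(b,w(m,*b[0],.082).round(4))
for b in blobs(c,(0,150,100),(6,255,255),5,(120,225,300,315)): print("red top",b,w(c,*b[0],.102).round(4))
go(.460,-.089,.054,12.2)
cv2.imwrite("pics/crop2.png",np.hstack([cv2.resize(m["pixels"],(480,360)),cv2.resize(c["pixels"][230:310,125:205],(320,360))]))
E
```

```text
[ 0.45960906 -0.08904427  0.18505108] [-1.05169209e-01  9.94454294e-01  1.03273473e-04  2.90519893e-04] 9.3 0.05193714898210137 [ 0.43551556 -0.18004321 -0.68987036]
(array([320.6, 247.4]), 566, [299, 230, 44, 36]) [ 0.461  -0.0897  0.082 ]
(array([433. , 258.7]), 1061, [415, 241, 37, 36]) [ 0.4526 -0.0091  0.082 ]
red top (array([178.5, 263.6]), 51, [175, 260, 8, 8]) [0.5244 0.3222 0.102 ]
dpos [-0.0003, -0.0001, 0.1311] drot [0.01, 0.03, -0.13]
```

View pics/crop2.png

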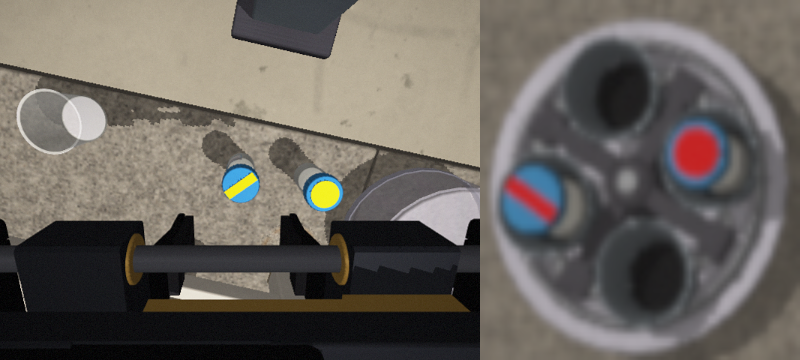

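The right panel shows the red bar seated at (530,200), straight across from the red disc at (695,153). In the left panel the yellow bar is at (241,184). Now grasping the yellow bar.

Emit:
{"method": "arm_command", "body": {"delta_rot": [[0,0,0],[0,0,0],[0,0,0],[0,0,0],[0,0,0],[0,0,0],[0,0,0],[0,0,0],[0,0,0],[0,0,0],[0,0,0],[0,0,0]], "delta_pos": [[-0.0005,0,0.02],[-0.0005,0,0.05],[-0.0005,0,0.08],[-0.0005,0,0.1],[-0.0005,0,0.115],[-0.0005,0,0.125],[-0.0005,0,0.13],[-0.0005,0,0.131],[-0.0005,0,0.131],[-0.0005,0,0.131],[-0.0005,0,0.131],[-0.0005,0,0.131]], "gripper": [-0.2,-0.2,-0.2,-0.2,-0.2,-0.2,-0.2,-0.2,0.3,0.3,0.3,0.3]}}

```text
time: 10.3
position: [0.4606, -0.0887, 0.0543]
tool_rot: [-0.106, 0.994, -0.0, 0.001]
ft_force: [0.2, 0.0, 1.9]
grip_width: 0.0362
grip_force: 12.0
```

Emit:
{"method": "arm_command", "body": {"delta_rot": [[0,0,0],[0,0,0]], "delta_pos": [[0,0,0],[0,0,0]], "gripper": [0.3,0.3]}}

```text
time: 10.47
position: [0.4605, -0.0888, 0.0542]
tool_rot: [-0.106, 0.994, -0.0, 0.001]
ft_force: [0.1, 0.9, 5.4]
grip_width: 0.0365
grip_force: 12.0
```

Emit:
{"method": "arm_command", "body": {"delta_rot": [[0,0,0],[0,0,0],[0,0,0],[0,0,0],[0,0,0],[0,0,0],[0,0,0],[0,0,0],[0,0,0],[0,0,0],[0,0,0],[0,0,0]], "delta_pos": [[0,0,-0.015],[0,0,-0.04],[0,0,-0.075],[0,0,-0.115],[0,0,-0.145],[-0.003,0.015,-0.16],[-0.009,0.045,-0.16],[-0.016,0.075,-0.16],[-0.023,0.109,-0.16],[-0.03,0.143,-0.16],[-0.037,0.177,-0.16],[-0.044,0.211,-0.16]], "gripper": [0.3,0.3,0.3,0.3,0.3,0.3,0.3,0.3,0.3,0.3,0.3,0.3]}}

```text
time: 11.47
position: [0.4579, 0.1283, 0.2135]
tool_rot: [-0.106, 0.994, -0.0, -0.0]
ft_force: [0.6, -0.9, -1.0]
grip_width: 0.0362
grip_force: 12.0
```

Emit:
{"method": "arm_command", "body": {"delta_rot": [[0,0,0],[0,0,0],[0,0,0],[0,0,0],[0,0,0],[0,0,0],[0,0,0],[0,0,0],[0,0,0],[0,0,0],[0,0,0],[0,0,0]], "delta_pos": [[-0.008,0.034,0],[-0.017,0.067,0],[-0.035,0.093,0],[-0.057,0.117,0],[-0.08,0.142,0],[-0.102,0.167,0],[-0.122,0.19,0],[-0.138,0.208,0],[-0.15,0.222,0],[-0.157,0.23,0],[-0.157,0.23,0],[-0.157,0.23,0]], "gripper": [0.3,0.3,0.3,0.3,0.3,0.3,0.3,0.3,0.3,0.3,0.3,0.3]}}

```text
time: 12.47
position: [0.5628, 0.3846, 0.2126]
tool_rot: [-0.106, 0.994, -0.001, -0.001]
ft_force: [-0.6, -0.2, -1.3]
grip_width: 0.0366
grip_force: 12.0
```

```bash
python3 - <<'E'
from h import *
o=status.get_obs(); print(o["position"],o["tool_rot"],o["time"],o["grip_width"],o["ft_force"])
go(.5648,.3843,.074,12.2)
E
```

```text
[0.56280747 0.38458769 0.21258804] [-1.06498985e-01  9.94312213e-01 -5.43512289e-04 -9.45283996e-04] 12.4667 0.03658144390037838 [-0.62124422 -0.22270017 -1.34494483]
dpos [-0.0022, -0.0006, 0.1386] drot [-0.05, -0.11, 0.03]
```

Emit:
{"method": "arm_command", "body": {"delta_rot": [[0,0,0],[0,0,0],[0,0,0],[0,0,0],[0,0,0],[0,0,0],[0,0,0],[0,0,0],[0,0,0],[0,0,0],[0,0,0],[0,0,0]], "delta_pos": [[-0.0015,0,0.01],[-0.0015,0,0.03],[-0.0015,0,0.05],[-0.0015,0,0.07],[-0.0015,0,0.085],[-0.0015,0,0.1],[-0.0015,0,0.112],[-0.0015,0,0.122],[-0.0015,0,0.13],[-0.0015,0,0.135],[-0.0015,0,0.138],[-0.0015,0,0.1385]], "gripper": [0.3,0.3,0.3,0.3,0.3,0.3,0.3,0.3,0.3,0.3,0.3,0.3]}}

```text
time: 13.47
position: [0.5649, 0.3851, 0.0748]
tool_rot: [-0.106, 0.994, -0.0, -0.0]
ft_force: [-0.2, 0.2, -1.0]
grip_width: 0.036
grip_force: 12.0
```

Emit:
{"method": "arm_command", "body": {"delta_rot": [[0,0,0],[0,0,0],[0,0,0]], "delta_pos": [[0,0,0.0005],[0,0,0.001],[0,0,0.001]], "gripper": [0.3,0.3,0.3]}}

```text
time: 13.72
position: [0.5653, 0.3854, 0.0747]
tool_rot: [-0.106, 0.994, 0.0, 0.001]
ft_force: [0.1, -0.8, -1.5]
grip_width: 0.0366
grip_force: 12.0
```

Emit:
{"method": "arm_command", "body": {"delta_rot": [[0,0,0],[0,0,0],[0,0,0],[0,0,0],[0,0,0],[0,0,0],[0,0,0],[0,0,0],[0,0,0],[0,0,0],[0,0,0],[0,0,0]], "delta_pos": [[0,0,0.0005],[0,0,0.001],[0,0,0.001],[0,0,0.001],[0,0,0.001],[0,0,0.001],[0,0,-0.01],[0,0,-0.04],[0,0,-0.08],[0.01,-0.01,-0.11],[0.03,-0.032,-0.11],[0.053,-0.058,-0.11]], "gripper": [0.3,0.3,-0.2,-0.2,-0.2,-0.2,-0.2,-0.2,-0.2,-0.2,-0.2,-0.2]}}

```text
time: 14.72
position: [0.5277, 0.3186, 0.1878]
tool_rot: [-0.107, 0.994, 0.001, 0.004]
ft_force: [-0.4, -1.0, -1.5]
grip_width: 0.0517
grip_force: 0.0
```

Emit:
{"method": "arm_command", "body": {"delta_rot": [[0,0,0],[0,0,0],[0,0,0],[0,0,0],[0,0,0],[0,0,0],[0,0,0],[0,0,0],[0,0,0],[0,0,0],[0,0,0],[0,0,0]], "delta_pos": [[0.024,-0.026,0],[0.048,-0.052,0],[0.072,-0.078,0],[0.089,-0.105,0],[0.097,-0.14,0],[0.106,-0.175,0],[0.115,-0.21,0],[0.124,-0.245,0],[0.132,-0.277,0],[0.138,-0.297,0],[0.14,-0.303,0],[0.14,-0.303,0]], "gripper": [-0.2,-0.2,-0.2,-0.2,-0.2,-0.2,-0.2,-0.2,-0.2,-0.2,-0.2,-0.2]}}

```text
time: 15.72
position: [0.4528, -0.0099, 0.1846]
tool_rot: [-0.105, 0.995, -0.0, 0.001]
ft_force: [-0.2, 0.8, 0.5]
grip_width: 0.052
grip_force: 0.0
```

```bash
python3 - <<'E'
from h import *
m=cam("wrist"); c=cam("top")
o=status.get_obs(); print(o["position"],o["tool_rot"],o["time"],o["grip_width"],o["ft_force"])
for b in blobs(m,(22,120,100),(35,255,255),60): print(b,w(m,*b[0],.082).round(4))
for b in blobs(c,(22,120,100),(35,255,255),5,(120,225,300,315)): print("yellow top",b,w(c,*b[0],.102).round(4))
go(.4526,-.009,.054,12.2)
E
```

```text
[ 0.45250932 -0.00791257  0.18438287] [-1.05903276e-01  9.94376390e-01  2.34200682e-04  1.92637603e-04] 15.8167 0.052545747281900694 [0.26448705 0.13374495 0.06096958]
(array([318.1, 246. ]), 1091, [300, 228, 38, 37]) [ 0.4525 -0.0091  0.082 ]
yellow top (array([152.1, 247.7]), 42, [147, 242, 11, 12]) [0.5645 0.3858 0.102 ]
dpos [0.0002, -0.0011, 0.1304] drot [0.02, 0.02, -0.04]
```

Emit:
{"method": "arm_command", "body": {"delta_rot": [[0,0,0],[0,0,0],[0,0,0],[0,0,0],[0,0,0],[0,0,0],[0,0,0],[0,0,0],[0,0,0],[0,0,0],[0,0,0],[0,0,0]], "delta_pos": [[0,-0.001,0.02],[0,-0.001,0.05],[0,-0.001,0.08],[0,-0.001,0.1],[0,-0.001,0.115],[0,-0.001,0.125],[0,-0.001,0.13],[0,-0.001,0.1305],[0,-0.001,0.1305],[0,-0.001,0.1305],[0,-0.001,0.1305],[0,-0.001,0.1305]], "gripper": [-0.2,-0.2,-0.2,-0.2,-0.2,-0.2,-0.2,-0.2,0.3,0.3,0.3,0.3]}}

```text
time: 16.82
position: [0.4532, -0.0094, 0.0543]
tool_rot: [-0.106, 0.994, -0.0, 0.001]
ft_force: [0.3, 0.3, 1.3]
grip_width: 0.0366
grip_force: 12.0
```

Emit:
{"method": "arm_command", "body": {"delta_rot": [[0,0,0],[0,0,0]], "delta_pos": [[0,0,0],[0,0,0]], "gripper": [0.3,0.3]}}

```text
time: 16.98
position: [0.4531, -0.0094, 0.0542]
tool_rot: [-0.106, 0.994, -0.0, 0.001]
ft_force: [-0.4, 1.2, 5.3]
grip_width: 0.0366
grip_force: 12.0
```

Emit:
{"method": "arm_command", "body": {"delta_rot": [[0,0,0],[0,0,0],[0,0,0],[0,0,0],[0,0,0],[0,0,0],[0,0,0],[0,0,0],[0,0,0],[0,0,0],[0,0,0],[0,0,0]], "delta_pos": [[0,0,-0.015],[0,0,-0.04],[0,0,-0.075],[0,0,-0.115],[0,0,-0.145],[-0.003,0.015,-0.16],[-0.01,0.042,-0.16],[-0.018,0.075,-0.16],[-0.026,0.108,-0.16],[-0.034,0.141,-0.16],[-0.042,0.174,-0.16],[-0.05,0.207,-0.16]], "gripper": [0.3,0.3,0.3,0.3,0.3,0.3,0.3,0.3,0.3,0.3,0.3,0.3]}}

```text
time: 17.98
position: [0.4572, 0.2048, 0.2134]
tool_rot: [-0.106, 0.994, -0.0, -0.0]
ft_force: [1.2, -0.2, 0.4]
grip_width: 0.0363
grip_force: 12.0
```

Emit:
{"method": "arm_command", "body": {"delta_rot": [[0,0,0],[0,0,0],[0,0,0],[0,0,0],[0,0,0],[0,0,0],[0,0,0],[0,0,0]], "delta_pos": [[-0.008,0.033,0],[-0.016,0.066,0],[-0.024,0.097,0],[-0.031,0.125,0],[-0.036,0.144,0],[-0.038,0.154,0],[-0.038,0.154,0],[-0.038,0.154,0]], "gripper": [0.3,0.3,0.3,0.3,0.3,0.3,0.3,0.3]}}

```text
time: 18.65
position: [0.4619, 0.3613, 0.213]
tool_rot: [-0.107, 0.994, -0.001, -0.001]
ft_force: [-0.3, -0.5, -0.8]
grip_width: 0.0364
grip_force: 12.0
```

```bash
python3 - <<'E'
from h import *
o=status.get_obs(); print(o["position"],o["tool_rot"],o["time"],o["grip_width"],o["ft_force"])
go(.4632,.3623,.074,12.2)
E
```

```text
[0.46193427 0.36129266 0.21304107] [-1.06581483e-01  9.94303482e-01 -7.09762126e-04 -6.85118312e-04] 18.65 0.0363657305797137 [-0.28179171 -0.5133655  -0.81530358]
dpos [-0.0017, 0.0009, 0.139] drot [-0.07, -0.09, 0.04]
```

Emit:
{"method": "arm_command", "body": {"delta_rot": [[0,0,0],[0,0,0],[0,0,0],[0,0,0],[0,0,0],[0,0,0],[0,0,0],[0,0,0],[0,0,0],[0,0,0],[0,0,0],[0,0,0]], "delta_pos": [[-0.001,0.001,0.01],[-0.001,0.001,0.03],[-0.001,0.001,0.05],[-0.001,0.001,0.07],[-0.001,0.001,0.085],[-0.001,0.001,0.1],[-0.001,0.001,0.112],[-0.001,0.001,0.122],[-0.001,0.001,0.13],[-0.001,0.001,0.135],[-0.001,0.001,0.138],[-0.001,0.001,0.1385]], "gripper": [0.3,0.3,0.3,0.3,0.3,0.3,0.3,0.3,0.3,0.3,0.3,0.3]}}

```text
time: 19.65
position: [0.4633, 0.3629, 0.0747]
tool_rot: [-0.106, 0.994, -0.0, -0.0]
ft_force: [-0.2, -0.0, -1.6]
grip_width: 0.0365
grip_force: 12.0
```

Emit:
{"method": "arm_command", "body": {"delta_rot": [[0,0,0],[0,0,0],[0,0,0],[0,0,0],[0,0,0]], "delta_pos": [[0,0,0.0005],[0,0,0.001],[0,0,0.0015],[0,0,0.0015],[0,0,0.0015]], "gripper": [0.3,0.3,0.3,0.3,0.3]}}

```text
time: 20.07
position: [0.4638, 0.3636, 0.0743]
tool_rot: [-0.106, 0.994, 0.0, 0.001]
ft_force: [-0.2, -0.5, 2.4]
grip_width: 0.0366
grip_force: 11.9
```

Emit:
{"method": "arm_command", "body": {"delta_rot": [[0,0,0],[0,0,0],[0,0,0],[0,0,0],[0,0,0],[0,0,0],[0,0,0],[0,0,0],[0,0,0],[0,0,0],[0,0,0],[0,0,0]], "delta_pos": [[0,0,0],[0,0,0],[0,0,0],[0,0,0],[0,0,-0.01],[0,0,-0.04],[0,0,-0.08],[0,-0.01,-0.115],[0.001,-0.035,-0.125],[0.002,-0.07,-0.125],[0.003,-0.105,-0.125],[0.004,-0.14,-0.125]], "gripper": [-0.2,-0.2,-0.2,-0.2,-0.2,-0.2,-0.2,-0.2,-0.2,-0.2,-0.2,-0.2]}}

```text
time: 21.07
position: [0.4891, 0.2245, 0.1999]
tool_rot: [-0.107, 0.994, 0.0, 0.001]
ft_force: [0.4, -0.3, -0.3]
grip_width: 0.0523
grip_force: 0.0
```

Emit:
{"method": "arm_command", "body": {"delta_rot": [[0,0,0],[0,0,0],[0,0,0],[0,0,0],[0,0,0]], "delta_pos": [[0.001,-0.035,0],[0.002,-0.065,0],[0.003,-0.08,0],[0.003,-0.08,0],[0.003,-0.08,0]], "gripper": [-0.2,-0.2,-0.2,-0.2,-0.2]}}

```text
time: 21.48
position: [0.5031, 0.1461, 0.1991]
tool_rot: [-0.105, 0.994, 0.0, 0.0]
ft_force: [-0.1, 0.6, 0.5]
grip_width: 0.0522
grip_force: 0.0
```

```bash
python3 - <<'E'
from h import *
m=cam("wrist"); c=cam("top"); s=cam("scene")
o=status.get_obs(); print(o["position"],o["tool_rot"],o["time"],o["grip_width"],o["ft_force"])
for b in blobs(c,(22,120,100),(35,255,255),5,(120,225,300,315)): print("yellow top",b,w(c,*b[0],.102).round(4))
p=px(m,(.503,.1465,.111)); print("knob expected",p)
go(.503,.1465,.076,12.2)
cv2.imwrite("pics/crop3.png",np.hstack([cv2.resize(m["pixels"],(480,360)),cv2.resize(c["pixels"][230:310,125:205],(320,360))]))
E
```

```text
[0.50260738 0.14772481 0.19878511] [-1.06761137e-01  9.94284680e-01  1.72999584e-04  7.49925551e-05] 21.6333 0.05200507793802023 [-0.4686742  -0.15181003 -0.31390702]
yellow top (array([152.1, 247.7]), 42, [147, 242, 11, 12]) [0.5645 0.3858 0.102 ]
yellow top (array([160.4, 290.3]), 84, [156, 286, 10, 10]) [0.4619 0.365  0.102 ]
knob expected [317.46703296 252.13298325]
dpos [-0.0001, -0.0013, 0.1228] drot [0.02, 0.01, 0.06]
```

View pics/crop3.png

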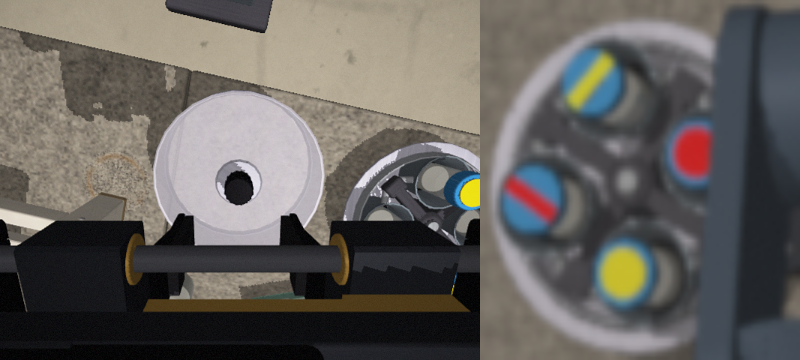

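All four tubes are seated correctly, with the yellow bar opposite the yellow disc. The knob is at (239,188) in the half-scale wrist view, as predicted. Gripping the lid's knob.

Emit:
{"method": "arm_command", "body": {"delta_rot": [[0,0,0],[0,0,0],[0,0,0],[0,0,0],[0,0,0],[0,0,0],[0,0,0],[0,0,0],[0,0,0],[0,0,0],[0,0,0],[0,0,0]], "delta_pos": [[0,-0.001,0.015],[0,-0.001,0.04],[0,-0.001,0.065],[0,-0.001,0.085],[0,-0.001,0.1],[0,-0.001,0.11],[0,-0.001,0.115],[0,-0.001,0.116],[0,-0.001,0.116],[0,-0.001,0.116],[0,-0.001,0.116],[0,-0.001,0.116]], "gripper": [-0.2,-0.2,-0.2,-0.2,-0.2,-0.2,-0.2,-0.2,0.6,0.6,0.6,0.6], "grip_force": 30}}

```text
time: 22.63
position: [0.5037, 0.1458, 0.0834]
tool_rot: [-0.106, 0.994, -0.0, 0.001]
ft_force: [0.4, 1.2, -0.1]
grip_width: 0.0331
grip_force: 0.0
```

Emit:
{"method": "arm_command", "body": {"delta_rot": [[0,0,0],[0,0,0],[0,0,0],[0,0,0]], "delta_pos": [[0,0,0],[0,0,0],[0,0,0],[0,0,0]], "gripper": [0.6,0.6,0.6,0.6]}}

```text
time: 22.97
position: [0.5035, 0.146, 0.0832]
tool_rot: [-0.106, 0.994, 0.0, 0.001]
ft_force: [-1.0, 3.1, 5.7]
grip_width: 0.0256
grip_force: 30.0
```

Emit:
{"method": "arm_command", "body": {"delta_rot": [[0,0,0],[0,0,0],[0,0,0],[0,0,0],[0,0,0],[0,0,0],[0,0,0],[0,0,0],[0,0,0],[0,0,0],[0,0,0],[0,0,0]], "delta_pos": [[0,0,-0.004],[0,0,-0.012],[0,0,-0.022],[0,0,-0.034],[0,0,-0.048],[0,0,-0.064],[0,0,-0.08],[0,0,-0.096],[0,0,-0.112],[0,0,-0.125],[0,0,-0.133],[0,0,-0.135]], "gripper": [0.6,0.6,0.6,0.6,0.6,0.6,0.6,0.6,0.6,0.6,0.6,0.6]}}

```text
time: 23.97
position: [0.5038, 0.1457, 0.2194]
tool_rot: [-0.106, 0.994, -0.0, 0.002]
ft_force: [1.0, 0.1, -3.0]
grip_width: 0.0253
grip_force: 30.0
```

Emit:
{"method": "arm_command", "body": {"delta_rot": [[0,0,0],[0,0,0],[0,0,0],[0,0,0],[0,0,0],[0,0,0],[0,0,0],[0,0,0],[0,0,0],[0,0,0],[0,0,0],[0,0,0]], "delta_pos": [[-0.002,0.008,0],[-0.006,0.023,0],[-0.012,0.045,0],[-0.018,0.07,0],[-0.025,0.095,0],[-0.032,0.12,0],[-0.038,0.145,0],[-0.045,0.17,0],[-0.051,0.193,0],[-0.055,0.209,0],[-0.0575,0.218,0],[-0.058,0.22,0]], "gripper": [0.6,0.6,0.6,0.6,0.6,0.6,0.6,0.6,0.6,0.6,0.6,0.6]}}

```text
time: 24.97
position: [0.5124, 0.3747, 0.2161]
tool_rot: [-0.107, 0.994, -0.0, -0.001]
ft_force: [1.0, -0.2, -3.7]
grip_width: 0.0253
grip_force: 30.0
```

Emit:
{"method": "arm_command", "body": {"delta_rot": [[0,0,0],[0,0,0],[0,0,0]], "delta_pos": [[0,0,0],[0,0,0],[0,0,0]], "gripper": [0.6,0.6,0.6]}}

```text
time: 25.22
position: [0.5132, 0.3718, 0.2172]
tool_rot: [-0.106, 0.994, -0.0, -0.001]
ft_force: [0.4, 0.2, -2.9]
grip_width: 0.025
grip_force: 30.0
```

```bash
python3 - <<'E'
from h import *
m=cam("wrist"); s=cam("scene")
o=status.get_obs(); print(o["position"],o["tool_rot"],o["time"],o["grip_width"],o["ft_force"],o["moment"])
go(.514,.3733,.119,12.2)
cv2.imwrite("pics/crop4.png",np.hstack([cv2.resize(m["pixels"],(480,360)),cv2.resize(s["pixels"][80:280,150:328],(320,360))]))
E
```

```text
[0.51345141 0.37190849 0.21759248] [-1.05508146e-01  9.94418403e-01 -2.01809533e-04 -1.74101977e-04] 25.3167 0.025172621052115284 [-0.65304741 -0.8724948  -2.35588161] [0.057336   0.03527803 0.02284377]
dpos [-0.0009, 0.0013, 0.0986] drot [-0.02, -0.02, -0.09]
```

View pics/crop4.png

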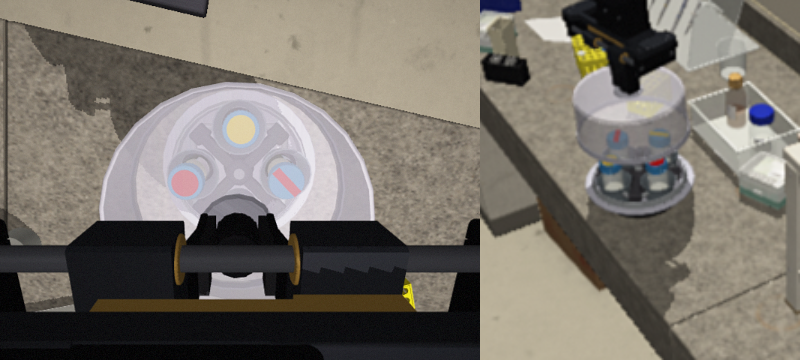

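The lid hangs level over the rotor, with the tubes showing through it inside its rim. Lowering.

Emit:
{"method": "arm_command", "body": {"delta_rot": [[0,0,0],[0,0,0],[0,0,0],[0,0,0],[0,0,0],[0,0,0],[0,0,0],[0,0,0],[0,0,0],[0,0,0],[0,0,0],[0,0,0]], "delta_pos": [[-0.0005,0.001,0.005],[-0.0005,0.001,0.013],[-0.0005,0.001,0.022],[-0.0005,0.001,0.031],[-0.0005,0.001,0.04],[-0.0005,0.001,0.049],[-0.0005,0.001,0.058],[-0.0005,0.001,0.067],[-0.0005,0.001,0.076],[-0.0005,0.001,0.083],[-0.0005,0.001,0.087],[-0.0005,0.001,0.088]], "gripper": [0.6,0.6,0.6,0.6,0.6,0.6,0.6,0.6,0.6,0.6,0.6,0.6]}}

```text
time: 26.32
position: [0.5131, 0.3738, 0.1284]
tool_rot: [-0.106, 0.994, -0.0, -0.001]
ft_force: [-0.7, -0.0, -4.3]
grip_width: 0.0255
grip_force: 30.0
```

Emit:
{"method": "arm_command", "body": {"delta_rot": [[0,0,0],[0,0,0],[0,0,0],[0,0,0],[0,0,0],[0,0,0],[0,0,0],[0,0,0],[0,0,0]], "delta_pos": [[0,0,0.001],[0,0,0.002],[0,0,0.003],[0,0,0.004],[0,0,0.005],[0,0,0.006],[0,0,0.007],[0,0,0.008],[0,0,0.008]], "gripper": [0.6,0.6,0.6,0.6,0.6,0.6,0.6,0.6,0.6]}}

```text
time: 27.07
position: [0.5134, 0.374, 0.1213]
tool_rot: [-0.106, 0.994, -0.0, -0.0]
ft_force: [-0.4, -0.2, -2.5]
grip_width: 0.0255
grip_force: 30.0
```

Emit:
{"method": "arm_command", "body": {"delta_rot": [[0,0,0],[0,0,0],[0,0,0],[0,0,0],[0,0,0]], "delta_pos": [[0,0,0.0006],[0,0,0.0012],[0,0,0.0018],[0,0,0.0024],[0,0,0.0024]], "gripper": [0.6,0.6,0.6,0.6,0.6]}}

```text
time: 27.48
position: [0.5136, 0.3741, 0.1194]
tool_rot: [-0.106, 0.994, -0.0, 0.0]
ft_force: [-0.4, -0.9, -2.2]
grip_width: 0.0251
grip_force: 30.0
```

Emit:
{"method": "arm_command", "body": {"delta_rot": [[0,0,0],[0,0,0],[0,0,0],[0,0,0],[0,0,0]], "delta_pos": [[0,0,0.0005],[0,0,0.001],[0,0,0.0015],[0,0,0.002],[0,0,0.002]], "gripper": [0.6,0.6,0.6,0.6,0.6]}}

```text
time: 27.9
position: [0.5137, 0.374, 0.1192]
tool_rot: [-0.106, 0.994, -0.0, 0.0]
ft_force: [-3.2, -1.6, 7.6]
grip_width: 0.025
grip_force: 30.0
```

The rim made contact at TCP z 0.119, which is where the lid should seat. Releasing and rising clear.

Emit:
{"method": "arm_command", "body": {"delta_rot": [[0,0,0],[0,0,0],[0,0,0],[0,0,0],[0,0,0],[0,0,0],[0,0,0],[0,0,0],[0,0,0],[0,0,0],[0,0,0],[0,0,0]], "delta_pos": [[0,0,-0.001],[0,0,-0.001],[0,0,-0.001],[0,0,-0.001],[0,0,-0.001],[0,0,-0.001],[0,0,-0.02],[0,0,-0.05],[0,0,-0.085],[0,0,-0.12],[0,0,-0.14],[0,0,-0.15]], "gripper": [-0.2,-0.2,-0.2,-0.2,-0.2,-0.2,-0.2,-0.2,-0.2,-0.2,-0.2,-0.2]}}

```text
time: 28.9
position: [0.5153, 0.375, 0.2711]
tool_rot: [-0.106, 0.994, 0.001, 0.003]
ft_force: [0.8, -0.1, -0.0]
grip_width: 0.0523
grip_force: 0.0
```

Emit:
{"method": "arm_command", "body": {"delta_rot": [[0,0,0],[0,0,0],[0,0,0],[0,0,0],[0,0,0],[0,0,0],[0,0,0],[0,0,0],[0,0,0],[0,0,0]], "delta_pos": [[0,-0.015,0],[0,-0.045,0],[0,-0.08,0],[0,-0.115,0],[0,-0.15,0],[0,-0.18,0],[0,-0.2,0],[0,-0.21,0],[0,-0.21,0],[0,-0.21,0]], "gripper": [-0.2,-0.2,-0.2,-0.2,-0.2,-0.2,-0.2,-0.2,-0.2,-0.2]}}

```text
time: 29.73
position: [0.5572, 0.1685, 0.2658]
tool_rot: [-0.105, 0.994, 0.0, -0.001]
ft_force: [0.6, -0.4, -0.1]
grip_width: 0.0523
grip_force: 0.0
```

```bash
python3 - <<'E'
from h import *
m=cam("wrist"); c=cam("top"); s=cam("scene")
o=status.get_obs(); print(o["position"],o["time"],o["ft_force"])
for b in blobs(c,(0,0,0),(180,255,45),20,(120,225,205,315)): print(b, w(c,*b[0],.147).round(4))
for n,k in (("w",m),("t",c),("s",s)): print(n,px(k,(.514,.3733,.147)).round(1),px(k,(.514,.3733,.113)).round(1))
cv2.imwrite("pics/crop5.png",np.hstack([cv2.resize(c["pixels"][215:315,115:215],(400,400),interpolation=cv2.INTER_CUBIC),cv2.resize(s["pixels"][130:220,190:290],(400,400),interpolation=cv2.INTER_CUBIC)]))
cv2.imwrite("pics/w5.png",m["pixels"])
E
```

```text
[0.55738313 0.17003837 0.26669141] 29.8833 [-0.06832969 -0.00555727  0.16230475]
(array([175. , 253.5]), 495, [170, 225, 20, 52]) [0.5436 0.3191 0.147 ]
(array([201. , 251.9]), 37, [196, 249, 9, 7]) [0.5456 0.2588 0.147 ]
(array([153.1, 267.3]), 86, [148, 263, 11, 10]) [0.5129 0.3697 0.147 ]
(array([171.8, 299.2]), 48, [169, 289, 7, 18]) [0.4382 0.3259 0.147 ]
w [595.4 241.6] [567.  231.2]
t [151.5 266.9] [155.8 268.1]
s [233.8 148.5] [235.2 158.1]
```

View pics/crop5.png

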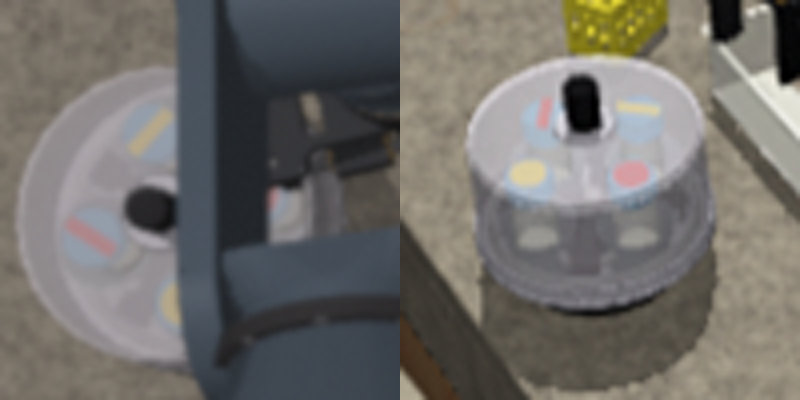

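The lid sits level, with its knob at (582,85) in the right panel against about (575,82) predicted for fully seated. It covers all four tubes, and the sticker pairs face each other. The robot is clear, so I'm handing in.

```bash
python3 -c "
from rig import robot
print(robot.hand_in())"
```

```text
the job is handed in; nothing more can be done
None
```

The job is handed in: the red bar sits across from the red disc, the yellow disc and bar face each other, and the lid sits level and fully down over all four tubes, about 30 s into the 125 s limit. I didn't touch the beaker, tip box or bottle. The hand-in gave no verdict.

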